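Dry-fit a half-lapped frame in the glue-up tray

TASK

Dry-fit the timber frame in the plywood glue-up tray: lay the L-shaped piece with the low tongue flat in the corner that has the corner block, then the other L-shaped piece in the opposite corner with its overhanging lip lapped over the tongue. Then push the big square key block, which waits at the tray's open mouth, round nose first between the two arms until it is fully home against them, and swing the steel bar right across the mouth behind it. Leave the glue bottle, clamp and tin where they are.

Things in the scene. Friction and masses are not known exactly. Their poses are not given: they have to be found in the camera images.
- mouth (a point): Glue-up tray, fixed: 9 mm plywood board 286 x 183 mm, 15 mm wide fences 12 mm high on 3 sides. Point: mid mouth, on the board's top. x into the tray, y left when looking in, z up. Back fence's inner face x=121 mm, side fences' y=-76.5 and 76.5 mm (from x=15 mm to the back). Bare level apron out to x=-150 mm.
- tongue_ell_mid (a point): Timber L with the tongue, loose, upright, 0.16 kg, 40 mm high. Point: mid-height on its back arm, grasp here (30 mm across x). Own mm: back arm x -15..15, y -45..19, then to y=51 a tongue 18 high; side arm y -60..-30, x -86 (round end)..0. Outer corner notched, 15 mm square (x 0..15, y -60..-45), for the corner block.
- lip_ell_mid (a point): Timber L with the lip, loose, upright, 0.13 kg, 40 mm high. Point: mid-height on its side arm near the centre of mass, grasp here (30 mm across y). Own mm: side arm y -15..15, x -40 (round end)..61; at the far end a lip juts to y=-47 (x 31..61), its underside 21 mm above the piece's underside, to lap over the tongue (9 mm play in y).
- key_mid (a point): Square timber key block, 90 mm long, 88 mm wide, 40 mm high, 0.23 kg, loose on the tray's apron, too wide to grasp. Point: its centre, mid-height. Own x points to its nose (both nose corners rounded, radius 22 mm); flat tail face at x=-45 mm. Starts within about 8 mm and 0.12 rad of in line with the mouth.
- tongue_home (a point): Point of the tray where tongue_ell_mid lies when home (piece's axes parallel to the tray's), at mouth x=106, y=-15 mm. A 14 mm square corner block, as high as the fences, fills this corner of the tray (mouth x 107..121, y -76.5..-62.5 mm).
- lip_home (a point): Point of the tray where lip_ell_mid lies when home (piece's axes parallel to the tray's), at mouth x=60, y=60 mm. Both L pieces have about 1.5 mm of play to the side fences; 2 mm short of home is a good place to set them down, as the key then presses them out.
- key_home (a point): Point of the tray where key_mid lies when fully home, nose hard against both back arms, tail face 1 mm inside the mouth. The arms then leave a gap of up to 93 mm; L pieces set down a few mm short of the fences are pressed out to them by the key's round nose.
- bar (a joint): Steel bar on an upright pivot at mouth x=-10, y=88 mm. Rad: 0 = pointing straight out (tray -x), 1.571 = its stop, across the mouth (to tray -y), inner face 2 mm outside it; starts -0.35 to 0.05 (negative = outward left). 16 mm wide, 95 mm long, 12 to 28 mm over the board. Light friction (0.06 N m), stays where left. Shuts only if the key is home.
- bar_grip (a point): Middle of the upright black round grip (16 mm diameter, 28 to 60 mm over the board) on the swing bar, 85 mm from its pivot. Push the bar or this grip sideways.
- glue: Glue bottle, 60 mm diameter, 170 mm tall, standing beyond the tray; origin under its centre. Leave alone.
- clamp: Bar clamp lying beyond the tray, 300 mm long along its y, about 95 mm across its x, 36 mm high; origin under its bar. Leave alone.
- tin: Shut metal tin of screws, 76 mm diameter, 90 mm tall, standing beyond the tray; origin under its centre. Leave alone.
Not all that is in view belongs to the job. Leave any white look-alike of the part that bears tongue_ell_mid alone.

How it is judged:
By the outcome, as a careful person would: the job done as asked, in the order asked, and still so for the second after the job is handed in, with the robot touching nothing.
It also fails if it takes over 72 s, if anything falls off the work surface, if the arm or the gripper's body presses on something with over 40 N, if the wrist force passes 120 N, or if a joint passes its speed limit or range.

ROBOT

A 6-joint arm with a two-finger parallel gripper is mounted at the origin on the work surface. World frame = base frame: x ahead of the robot, y to its left, z up, the work surface at z = 0. Lengths are in m, angles in degrees, forces in N, time in s.
With the tool pointing down it reaches from about 0.375 to 0.9 m from the base axis. Payload 3.1 kg.
Tool frame: the origin (TCP) lies at the very end of the fingers, on their centre line; the grasp point (between the pads) lies 19 mm behind it; z points along the fingers, y is the line along which they close (so a half turn about z gives the same grasp; the last joint's range is limited). The gripper opens to 87 mm and grips with 3 to 60 N. Pads are 19 mm wide; open, the fingers measure 117 mm over their backs; the gripper's body (75 mm by 190 mm) begins 51 mm behind the grasp point.
Start: joints at [-76.347, 30.224, 82.088, -0, 67.689, -10.227], TCP at [0.253, -0.571, 0.223] pointing down, gripper open.
Joint ranges: [-176.69, 176.69], [-43.24, 126.21], [12.49, 139.97], [-82, 262], [0, 151.66], [-163.58, 163.58]. Speed limits (degrees/s): [159.86, 159.86, 180, 180, 180, 180].

INTERFACE

Orientations are given as a 3x3 rotation matrix whose columns are the frame's x, y, z axes.
In Python, from rig import readout, cams, bot gives the robot as it stands.
- The arm moves only by the shell command python3 -m inch 'ROWS'. ROWS is JSON, a list of rows, each a list of 5 numbers: the shift along the world's x, y, z in cm, then the turn about the world's z in degrees, then the finger opening in cm, from 0 to 8.7. In form: [[dx, dy, dz, twist, fingers], ...]. A call has 1 to 10 rows; each row is the pose to reach, as a shift and turn from the pose commanded when the call began; what a row does not reach only later rows make up. A row lasts 1/12 s, in which the tool goes at most 41.7 mm and 7.16 degrees, less where a joint would pass 70% of its speed; a pose out of reach is approached as far as the arm can. A call with a gripper value outside its range is refused whole. The fingers move at their own pace and stop on an object; the grip force is fixed at half the most. Time passes only in rows, so rows that repeat a pose let the fingers close. It gives the time, the measured TCP pose, the force, the opening and the grip force at its end, in the units of the state.
- readout.read_state(): the state, without advancing time (a new reading comes with each control period).
- cams.capture(name): name is "scene" or "top"; returns a dict with "image" (400x640x3 uint8, blue, green, red), "intrinsics" (3x3 intrinsics, pixels), "k1" (the pictures are not rectified: a ray, as slopes to the right and down, at radius r is drawn at 1 + k1 r^2 times it, then the intrinsics apply), "xyz" and "rotation" of the camera in the world. Camera axes: x right, y down, z forward; pixel columns grow to the right and rows downward; lengths in m; the calibration is good to about 2 mm. A picture is of the moment at which its call begins. There is no depth.
- bot.hand_in(): hands the job in; it is judged then, once.
The state is a dict: "time_s": time; "joint_positions": joint angles; "qvel": joint speeds; "tau": joint torques, N m; "position": TCP position; "tcp_rot": TCP orientation; "force": force on the tool from outside, world axes, zero at the start; "moment": the same for the moment, N m; "opening": opening from 0.0 (shut) to 1.0 (fully open); "grasp_force": force on a finger pad.
Only numpy, scipy, OpenCV 4.12 (cv2) and the standard library are available. Lean on these libraries where they do the work, as an engineer would, in place of code of your own. Each camera call takes 0.05 s, during which the arm holds its last target. There are 200 camera calls.

## Working session

There is one attempt and no reset: what is moved stays moved. The work goes in short steps, Python scripts to look and compute and a shell command to move; the robot and the scene stay as the last step left them, time stands still between calls to the robot, and variables do not carry over. Pictures are saved under pics/ and viewed, at most 13 in all, crops included, and the job is handed in when it is done.

```bash
ls; mkdir -p pics
python3 - <<'E'
from rig import readout,cams,bot
import cv2
s=readout.read_state();print(s)
for n in("scene","top"):
    c=cams.capture(n);cv2.imwrite(f"pics/{n}0.png",c["image"]);print(n,c["intrinsics"],c["k1"],c["xyz"],c["rotation"])
E
```

```text
pics
{'time_s': 0.0, 'joint_positions': array([-7.63457633e+01,  3.02780515e+01,  8.21543530e+01,  1.49909146e-03,
        6.76871797e+01, -1.02264234e+01]), 'qvel': array([ 0.04976472,  0.02242555, -0.0877473 ,  0.04596158,  0.0561345 ,
        0.03415943]), 'tau': array([ 1.98040558e-03, -4.40037382e+01, -1.76587683e+01,  6.35195780e-02,
        5.81668527e-02, -1.65832735e-04]), 'position': array([ 0.25289498, -0.57078319,  0.2215927 ]), 'tcp_rot': array([[ 9.14394780e-01,  4.04823376e-01, -4.69172900e-04],
       [ 4.04823456e-01, -9.14392603e-01,  2.03386404e-03],
       [ 3.94347477e-04, -2.04968685e-03, -9.99997822e-01]]), 'force': array([-0.20716119,  0.61995231,  0.30312925]), 'moment': array([-0.00100741, -0.00907963, -0.04984591]), 'grasp_force': 0.0, 'opening': 0.9997255213328332}
scene [[448.287742     0.         312.90273418]
 [  0.         448.287742   195.47395256]
 [  0.           0.           1.        ]] -0.1153408500281195 [1.25945334 0.62453761 0.84196066] [[-0.62970387  0.50932713 -0.58656534]
 [ 0.77673392  0.42500379 -0.46481845]
 [ 0.01254784 -0.74830318 -0.6632382 ]]
top [[443.61242385   0.         318.09531342]
 [  0.         443.61242385 205.26619863]
 [  0.           0.           1.        ]] -0.12572454564774038 [0.43852339 0.04357971 1.48638921] [[-0.0186768  -0.99593529  0.08811403]
 [-0.99963435  0.02032412  0.01783518]
 [-0.01955352 -0.0877487  -0.99595071]]
```

View pics/scene0.png

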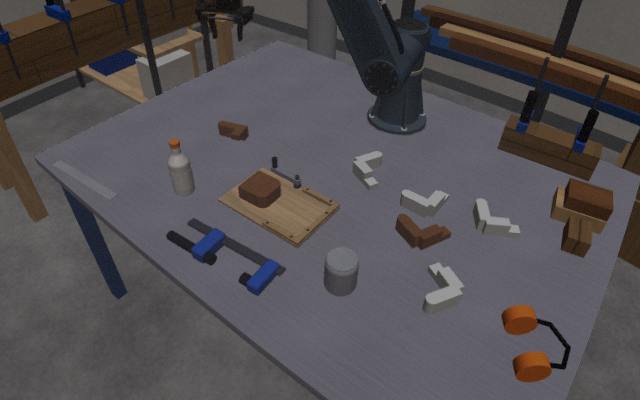

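View pics/top0.png

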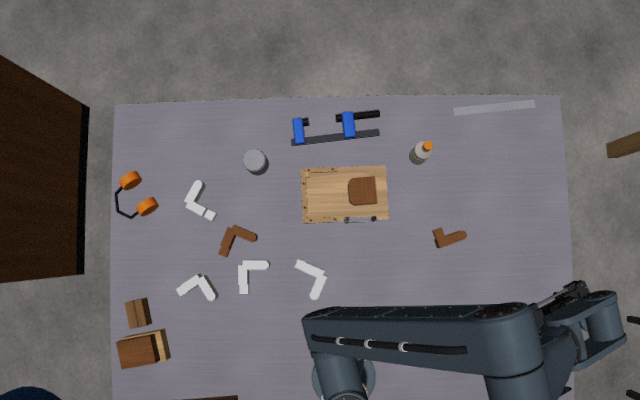

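The top view shows two brown Ls: (237,240) and (450,237). Four white look-alikes are at (200,200), (197,286), (252,275) and (312,278). The tray is at (345,194) with its mouth to the image right (world −y), the key is at (362,190), and the bar is along (360,219). I'll confirm which L is which in an enlarged crop.

Run:
```python
import cv2,numpy as np
t=cv2.imread("pics/top0.png");s=cv2.imread("pics/scene0.png")
f=lambda im,x,y,w,h:cv2.resize(im[y:y+h,x:x+w],(400,300),interpolation=cv2.INTER_CUBIC)
a=np.hstack([f(t,205,212,64,48),f(t,420,212,64,48)]);b=np.hstack([f(s,385,205,80,60),f(t,295,157,100,75)])
cv2.imwrite("pics/crop1.png",cv2.convertScaleAbs(np.vstack([a,b]),alpha=1.6))
```

```text
(no output)
```

View pics/crop1.png

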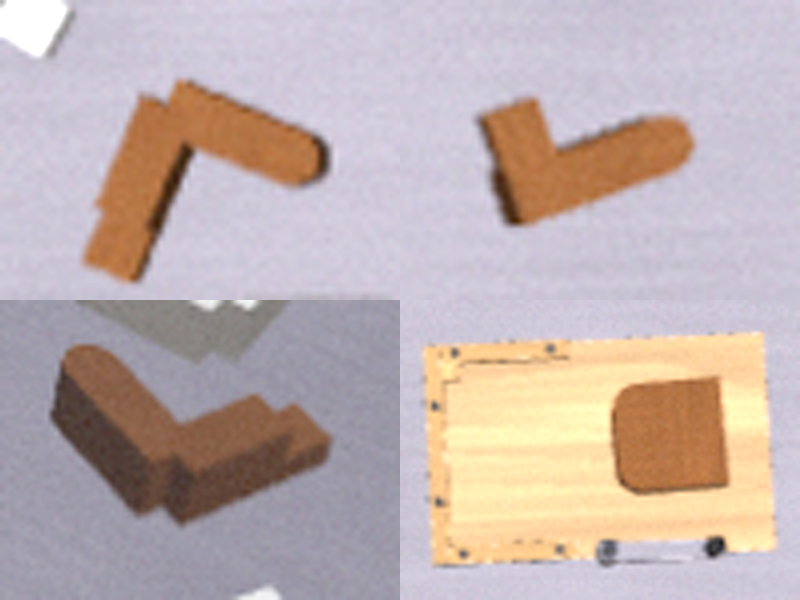

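The crop settles it. The brown L at top-view (237,240) has the notched corner and low tongue, so it is the tongue ell. The brown L at (450,237) is the lip ell. The white ones are decoys. The corner block shows at the tray's upper left, so mouth −y is world +x. Next I'll measure the poses from edge lines.

```bash
cat > h.py <<'E'
import cv2,numpy as np
from rig import readout,cams,bot
def ray(c,px):
    p=cv2.undistortPoints(np.float64(px).reshape(-1,1,2),c["intrinsics"],np.array([c["k1"],0,0,0.]))[:,0]
    return np.c_[p,np.ones(len(p))]@np.array(c["rotation"]).T
def toplane(c,px,z):
    d=ray(c,px);o=np.array(c["xyz"]);return (o+d*((z-o[2])/d[:,2])[:,None])[:,:2]
def topix(c,P):
    return cv2.projectPoints(np.float64(P).reshape(-1,3),cv2.Rodrigues(np.array(c["rotation"]).T)[0],-np.array(c["rotation"]).T@np.array(c["xyz"]),c["intrinsics"],np.array([c["k1"],0,0,0.]))[0][:,0]
def R(a):return np.array([[np.cos(a),-np.sin(a)],[np.sin(a),np.cos(a)]])
def mask(c,lo,hi):
    im=cv2.resize(c["image"],None,fx=4,fy=4,interpolation=cv2.INTER_CUBIC)
    return cv2.inRange(cv2.cvtColor(im,cv2.COLOR_BGR2HSV),np.array(lo),np.array(hi))
def contour(m,near):
    cs,_=cv2.findContours(m,cv2.RETR_EXTERNAL,cv2.CHAIN_APPROX_NONE)
    cs=[k for k in cs if cv2.contourArea(k)>600]
    k=min(cs,key=lambda k:-cv2.pointPolygonTest(k,(near[0]*4.,near[1]*4.),True))
    return (k[:,0]+.5)/4-.5
# edges: axis(0: x=const,1: y=const), const, lo, hi, outward sign, zbottom, ztop  (mm own frame, z over underside)
TON=[(0,15,-45,19,1,0,40),(0,-15,-30,19,-1,0,40),(1,-60,-71,0,-1,0,40),(1,-30,-71,-15,1,0,40),(0,15,19,51,1,0,18),(0,-15,19,51,-1,0,18),(1,51,-15,15,1,0,18)]
LIP=[(1,15,-25,61,1,0,40),(1,-15,-25,31,-1,0,40),(0,61,-15,15,1,0,40),(0,61,-47,-15,1,21,40),(0,31,-47,-15,-1,21,40),(1,-47,31,61,-1,21,40)]
KEY=[(0,-45,-44,44,-1,0,40),(1,44,-45,23,1,0,40),(1,-44,-45,23,-1,0,40),(0,45,-22,22,1,0,40)]
TRAY=[(1,-91.5,15,136,-1,-9,12),(1,-91.5,-150,0,-1,-9,0),(1,91.5,-150,136,1,-9,0),(0,-150,-91.5,91.5,-1,-9,0),(0,136,-91.5,91.5,1,-9,12)]
def fit(c,px,edges,pose,z0,tol=9,it=4,verbose=True,use=None):
    """pose x,y(m),angle; z0 = underside height m"""
    x,y,a=pose
    for i in range(it):
        rows=[];rhs=[];info=[]
        for j,(ax,k,lo,hi,s,zb,zt) in enumerate(edges):
            if use is not None and j not in use: continue
            mid=np.array([k,(lo+hi)/2] if ax==0 else [(lo+hi)/2,k])/1e3
            n=np.zeros(2);n[ax]=s
            wm=R(a)@mid+[x,y]; face=(R(a)@n)@(np.array(c["xyz"])[:2]-wm)>0
            q=(toplane(c,px,z0+(zb if face else zt)/1e3)-[x,y])@R(a)*1e3
            t=q[:,1-ax];d=q[:,ax]-k
            ok=(t>lo+4)&(t<hi-4)&(abs(d)<tol/(1+.5*i))
            if ok.sum()<8: info.append((j,int(ok.sum())));continue
            vx,vy,x0,y0=cv2.fitLine(np.float32(np.c_[t[ok],d[ok]]),cv2.DIST_HUBER,0,.01,.01).ravel()
            m=vy/vx;tm=t[ok].mean();dm=y0+m*(tm-x0);L=np.ptp(t[ok])
            # d(t)= shift_ax + da*t*(+1 if ax==1 else -1)
            sg=1 if ax==1 else -1
            for tt in(tm-L/3,tm+L/3):
                r=[0,0,sg*tt];r[ax]=1;w=np.sqrt(L);rows.append(np.array(r)*w);rhs.append((dm+m*(tt-tm))*w)
            info.append((j,int(ok.sum()),bool(face),round(float(dm),2),round(float(np.degrees(np.arctan(m))),2)))
        u=np.linalg.lstsq(np.array(rows),np.array(rhs),rcond=None)[0]
        sh=R(a)@u[:2]/1e3;x+=sh[0];y+=sh[1];a+=u[2]
    if verbose:print(info)
    return np.array([x,y,a])
BR=((3,85,20),(20,255,255))
def lm(T,p): return R(T[2])@(np.array(p)/1e3)+T[:2]
E
python3 - <<'E'
from h import *
for n,near in(("top",[(240,240),(452,238),(363,192),(325,194)]),("scene",[(417,232),(235,131),(262,190),(300,220)])):
    c=cams.capture(n)
    hsv=cv2.cvtColor(c["image"],cv2.COLOR_BGR2HSV)
    for p in near: print(n,p,hsv[p[1],p[0]],toplane(c,[p],.03))
    print("table",hsv[250,350] if n=="top" else hsv[150,300])
    m=mask(c,(3,60,20),(25,255,255))
    for p in near[:3]:
        k=contour(m,p);print(cv2.contourArea(np.float32(k)),k.min(0),k.max(0))
E
```

```text
top (240, 240) [132  19 134] [[0.4575685 0.3295643]]
top (452, 238) [ 14 166 109] [[ 0.45006176 -0.36971767]]
top (363, 192) [ 14 158 116] [[ 0.60832888 -0.07948599]]
top (325, 194) [ 15  97 171] [[0.60425928 0.04615577]]
table [132  24 138]
501.875 [217.875 224.375] [256.625 256.625]
379.65625 [432.375 227.375] [466.375 247.375]
4469.40625 [300.625 164.875] [388.125 222.625]
scene (417, 232) [ 12 110  88] [[0.48087582 0.34519925]]
scene (235, 131) [ 12 112  89] [[ 0.45768319 -0.34033689]]
scene (262, 190) [ 11 130  86] [[ 0.6138827  -0.06706567]]
scene (300, 220) [ 15  86 139] [[0.6364957  0.08989511]]
table [116  20 101]
999.78125 [395.375 213.625] [450.375 248.875]
395.84375 [217.875 120.625] [247.125 139.625]
4886.0625 [218.125 167.625] [338.875 247.125]
```

```bash
cat > meas.py <<'E'
from h import *
C={n:cams.capture(n) for n in("top","scene")}
D=np.radians
t=C["top"]
e=toplane(t,[(387.5,192)],.009)[0]; tray0=np.r_[e+R(D(92.4))@[.15,0],D(92.4)]
init=dict(ton=np.r_[toplane(t,[(229,239)],.04)[0],D(68)],lip=np.r_[toplane(t,[(451,238)],.04)[0],D(109)],tray=tray0,key=np.r_[toplane(t,[(363,191)],.049)[0],D(93)])
near=dict(top=dict(ton=(235,235),lip=(452,238),tray=(325,194),key=(363,192)),scene=dict(ton=(417,232),lip=(235,131),tray=(300,220),key=(262,190)))
G=dict(ton=(TON,0),lip=(LIP,0),tray=(TRAY,.009),key=(KEY,.009))
res={}
for n,c in C.items():
    m=mask(c,(3,60,20),(25,255,255)); mk=mask(c,(3,105,20),(25,255,133 if n=="top" else 105))
    mk=cv2.morphologyEx(mk,cv2.MORPH_OPEN,np.ones((9,9)))
    for o in G:
        k=contour(mk if o=="key" else m,near[n][o])
        try: p=fit(c,k,G[o][0],init[o] if n=="top" else res["top",o],G[o][1],tol=14)
        except Exception as ex: print(n,o,"fail",ex);continue
        res[n,o]=p;print(n,o,np.round(p[:2]*1e3,1),round(np.degrees(p[2]),2))
E
python3 meas.py
```

```text
[(0, 63, False, -0.73, -0.41), (1, 44, True, 1.11, 0.17), (2, 68, True, 0.79, 0.43), (3, 54, False, -0.8, 1.02), (4, 26, False, -0.97, 2.69), (5, 27, True, 0.82, -1.54), (6, 23, False, -0.77, -0.86)]
top ton [454.6 374.8] 66.37
[(0, 87, False, -0.84, -0.13), (1, 51, True, 1.24, -0.72), (2, 25, True, -0.95, 0.44), (3, 27, True, -0.89, -0.56), (4, 27, False, 1.77, 1.11), (5, 25, True, 0.63, -0.82)]
top lip [ 452.5 -378.4] 108.54
[(0, 135, False, 1.02, -0.06), (1, 168, False, 1.08, 0.14), (2, 208, True, -0.94, 0.11), (3, 207, False, 0.93, -0.1), (4, 209, False, -0.91, -0.11)]
top tray [606.8 -11.5] 91.43
[(0, 97, False, 0.6, -0.22), (1, 72, True, -0.64, 0.06), (2, 73, False, 0.63, -0.5), (3, 43, True, -1.35, 0.31)]
top key [612. -74.] 94.03
[(0, 69, True, -1.09, 0.13), (1, 51, False, 2.04, -0.93), (2, 82, True, 1.59, 0.26), (3, 50, False, -1.47, -0.22), (4, 28, True, -1.22, -0.76), (5, 21, False, 0.65, 25.78), (6, 22, False, -1.55, -0.12)]
scene ton [453.9 376.3] 66.29
[(0, 84, False, -2.26, 1.03), (1, 49, True, 2.2, -9.55), (2, 21, True, -0.75, 3.85), (3, 12, True, 1.6, 55.76), (4, 0), (5, 24, True, 3.28, -0.31)]
scene lip [ 454.2 -377.5] 107.88
[(0, 146, True, -2.91, -1.05), (1, 153, True, 0.73, -1.48), (2, 310, False, 0.81, 1.79), (3, 178, False, 2.18, 1.52), (4, 181, True, -2.18, 1.42)]
scene tray [603.9  -8.9] 92.98
[(0, 81, False, -0.0, -0.35), (1, 66, False, 0.0, -0.81), (2, 0), (3, 0)]
scene key [614.3 -70.6] 93.56
```

```bash
python3 -m inch '[[25,40,-5,132.5,8],[25,40,-5,132.5,8],[25,40,-5,132.5,8],[25,40,-5,132.5,8],[25,40,-5,132.5,8],[25,40,-5,132.5,8],[25,40,-5,132.5,8],[25,40,-5,132.5,8],[25,40,-5,132.5,8],[25,40,-5,132.5,8]]'
cat > go.py <<'E'
import sys;from h import *
# go.py x y z(mm) tooly_deg -> deltas needed (cm,deg)
s=readout.read_state();x,y,z,a=map(float,sys.argv[1:5])
p=np.array(s["position"])*1e3;r=np.array(s["tcp_rot"]);b=np.degrees(np.arctan2(r[1,1],r[0,1]))
print("t",round(s["time_s"],2),"pos",p.round(1),"tooly",b.round(2),"J6",np.round(s["joint_positions"][5],1),"F",np.round(s["force"],1),"open",round(s["opening"]*87,1),"gf",round(s["grasp_force"],1))
print("delta",((np.array([x,y,z])-p)/10).round(2),round((a-b+180)%360-180,2))
E
python3 go.py 454.3 375.5 16 66.4
```

```text
time_s: 1.13
position: [0.4735, -0.2183, 0.1786]
tcp_rot: [[-0.102, 0.995, 0.0], [0.995, 0.102, -0.0], [-0.0, 0.0, -1.0]]
force: [1.3, -0.9, 1.0]
opening: 0.92
grasp_force: 0.0
t 1.13 pos [ 473.5 -218.3  178.6] tooly 5.84 J6 -42.9 F [ 1.3 -0.9  1. ] open 80.1 gf 0.0
delta [ -1.92  59.38 -16.26] 60.56
```

```bash
python3 -m inch '[[-2,59.4,-8,60.5,6],[-2,59.4,-8,60.5,6],[-2,59.4,-8,60.5,6],[-2,59.4,-8,60.5,6],[-2,59.4,-8,60.5,6],[-2,59.4,-8,60.5,6],[-2,59.4,-8,60.5,6],[-2,59.4,-8,60.5,6],[-2,59.4,-8,60.5,6],[-2,59.4,-8,60.5,6]]' >/dev/null
python3 go.py 454.3 375.5 16 66.4
```

```text
t 1.97 pos [458.6 194.7 123. ] tooly 66.12 J6 -56.0 F [ 0.6 -0.7 -0.5] open 60.3 gf 0.0
delta [ -0.43  18.08 -10.7 ] 0.28
```

```bash
python3 -m inch '[[-0.4,18.1,-4,0.3,6],[-0.4,18.1,-4,0.3,6],[-0.4,18.1,-4,0.3,6],[-0.4,18.1,-4,0.3,6],[-0.4,18.1,-4,0.3,6],[-0.4,18.1,-4,0.3,6],[-0.4,18.1,-4,0.3,6],[-0.4,18.1,-4,0.3,6]]' >/dev/null
python3 go.py 454.3 375.5 16 66.4
```

```text
t 2.63 pos [454.4 372.8  83. ] tooly 66.3 J6 -37.8 F [ 0.8 -0.1  0.5] open 59.8 gf 0.0
delta [-0.01  0.27 -6.7 ] 0.1
```

```bash
python3 -m inch '[[0,0,-3,0,6],[0,0,-3,0,6]]' >/dev/null
python3 go.py 454.3 375.5 16 66.4
```

```text
t 2.8 pos [452.9 370.6  50.3] tooly 66.18 J6 -37.8 F [-1.  -0.1 -0.4] open 59.6 gf 0.0
delta [ 0.14  0.49 -3.43] 0.22
```

```bash
python3 -m inch '[[0.14,0.5,-2,0.2,6],[0.14,0.5,-3.3,0.2,6],[0.14,0.5,-3.3,0.2,6],[0.14,0.5,-3.3,0.2,6]]' >/dev/null
python3 go.py 454.3 375.5 16 66.4
```

```text
t 3.13 pos [455.7 377.4  19.9] tooly 66.43 J6 -37.6 F [0.4 0.2 0. ] open 60.0 gf 0.0
delta [-0.14 -0.19 -0.39] -0.03
```

```bash
python3 -m inch '[[-0.1,-0.15,-0.3,0,6],[-0.1,-0.15,-0.3,0,6],[-0.1,-0.15,-0.3,0,0],[-0.1,-0.15,-0.3,0,0],[-0.1,-0.15,-0.3,0,0],[-0.1,-0.15,-0.3,0,0],[-0.1,-0.15,-0.3,0,0],[-0.1,-0.15,-0.3,0,0]]' >/dev/null
python3 go.py 454.3 375.5 16 66.4
```

```text
t 3.8 pos [455.1 377.1  17.2] tooly 66.51 J6 -37.7 F [-0.8  0.3  2.3] open 29.9 gf 30.0
delta [-0.08 -0.16 -0.12] -0.11
```

```bash
python3 -m inch '[[0,0,4,0,0],[0,0,7,0,0],[16.2,-28.4,7,25,0],[16.2,-28.4,7,25,0],[16.2,-28.4,7,25,0],[16.2,-28.4,7,25,0],[16.2,-28.4,7,25,0],[16.2,-28.4,7,25,0],[16.2,-28.4,7,25,0],[16.2,-28.4,7,25,0]]' >/dev/null
python3 go.py 617.2 92.8 26.2 91.5
```

```text
t 4.63 pos [616.1  93.2  86.6] tooly 91.49 J6 -93.2 F [ 1.   0.5 -1.9] open 29.8 gf 30.0
delta [ 0.11 -0.04 -6.04] 0.01
```

```bash
python3 -m inch '[[0,0,0,0,0],[0,0,0,0,0],[0,0,0,0,0],[0,0,0,0,0]]' >/dev/null
python3 go.py 617.2 92.8 26.2 91.5
python3 - <<'E'
from h import *
c=cams.capture("scene");cv2.imwrite("pics/s2.png",c["image"]);c=cams.capture("top");cv2.imwrite("pics/t2.png",c["image"])
f=lambda im,x,y,w,h:cv2.resize(im[y:y+h,x:x+w],(400,300),interpolation=cv2.INTER_CUBIC)
a=cv2.imread("pics/s2.png");b=cv2.imread("pics/t2.png")
cv2.imwrite("pics/v2.png",cv2.convertScaleAbs(np.hstack([f(a,210,150,160,120),f(b,280,150,120,90)]),alpha=1.5))
E
```

```text
t 4.97 pos [614.5  96.2  86.5] tooly 91.56 J6 -93.0 F [-0.5 -0.2 -2.1] open 29.9 gf 30.0
delta [ 0.27 -0.34 -6.03] -0.06
```

View pics/v2.png

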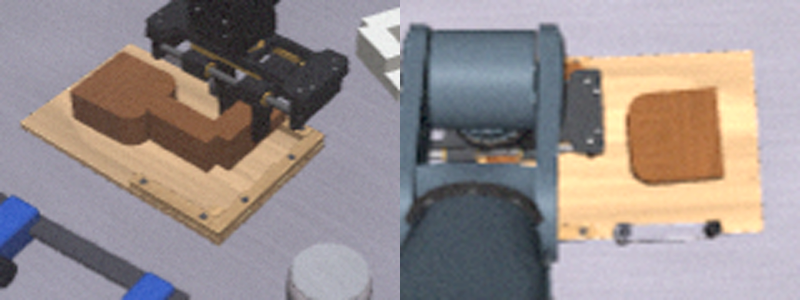

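```bash
python3 -m inch '[[0.2,-0.2,-2,0,0],[0.2,-0.2,-4,0,0],[0.2,-0.2,-4,0,0],[0.2,-0.2,-4,0,0]]' >/dev/null
for i in 1 2 3 4; do python3 go.py 617.2 92.8 26.2 91.5;python3 -m inch '[[0,0,0,0,0]]' >/dev/null; done
```

```text
t 5.4 pos [616.3  94.3  46.1] tooly 91.6 J6 -93.2 F [ 0.2 -0.6 -1.7] open 29.8 gf 30.0
delta [ 0.09 -0.15 -1.99] -0.1
t 5.48 pos [618.1  93.9  47.7] tooly 91.57 J6 -93.2 F [ 0.8 -0.5 -1.7] open 29.9 gf 30.0
delta [-0.09 -0.11 -2.15] -0.07
t 5.57 pos [618.8  93.6  48.2] tooly 91.55 J6 -93.2 F [ 0.1  0.8 -1.6] open 29.7 gf 30.0
delta [-0.16 -0.08 -2.2 ] -0.05
t 5.65 pos [618.9  93.4  48.3] tooly 91.53 J6 -93.2 F [ 0.4 -0.  -2.4] open 29.8 gf 30.0
delta [-0.17 -0.06 -2.21] -0.03
```

```bash
python3 -m inch '[[-0.17,-0.06,-1,0,0],[-0.17,-0.06,-1.6,0,0],[-0.17,-0.06,-1.8,0,0],[-0.17,-0.06,-1.8,0,0],[-0.17,-0.06,-1.8,0,0],[-0.17,-0.06,-1.8,0,0]]' >/dev/null
python3 go.py 617.2 92.8 26.2 91.5
python3 - <<'E'
from h import *
c=cams.capture("scene");cv2.imwrite("pics/s3.png",c["image"])
cv2.imwrite("pics/v3.png",cv2.convertScaleAbs(cv2.resize(c["image"][160:250,215:345],(780,540),interpolation=cv2.INTER_CUBIC),alpha=1.6))
E
```

```text
t 6.23 pos [616.4  92.4  28.9] tooly 91.5 J6 -93.2 F [ 0.3  0.2 -2.5] open 29.7 gf 30.0
delta [ 0.08  0.04 -0.27] 0.0
```

View pics/v3.png

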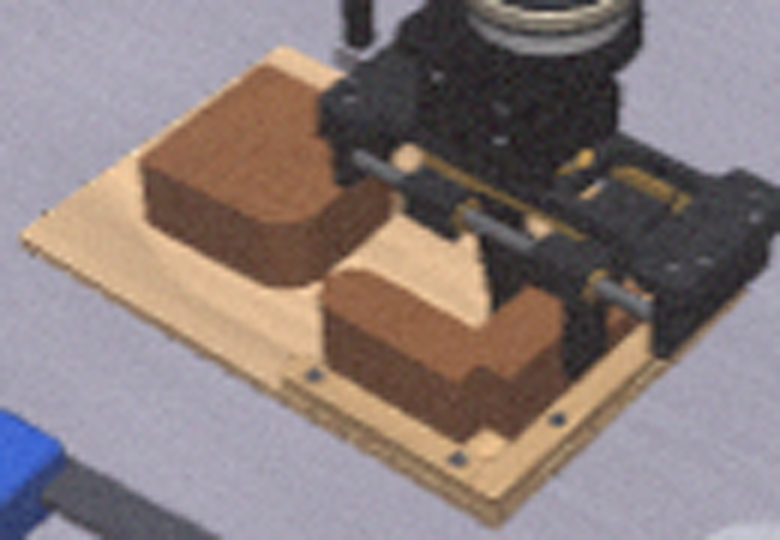

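The tongue ell sits inside the fences, with its notch at the corner block (crop 490,440). I'll lower the last 3 mm, release and rise.

```bash
python3 -m inch '[[0.05,0.03,-0.2,0,0],[0.05,0.03,-0.35,0,0],[0.05,0.03,-0.35,0,0],[0.05,0.03,-0.35,0,0],[0.05,0.03,-0.35,0,0]]' >/dev/null;python3 go.py 617.2 92.8 26.2 91.5
python3 -m inch '[[0,0,0,0,4.5],[0,0,0,0,4.5],[0,0,0,0,4.5],[0,0,0,0,4.5],[0,0,2,0,4.5],[0,0,5,0,4.5],[0,0,8,0,4.5]]' >/dev/null;python3 go.py 452.9 -378.1 16 18.3
```

```text
t 6.7 pos [617.3  92.8  26.2] tooly 91.5 J6 -93.2 F [-0.   0.8  3.8] open 29.6 gf 30.0
delta [-0.01 -0.    0.  ] -0.0
t 7.28 pos [615.6  92.7 105. ] tooly 91.49 J6 -93.2 F [ 0.6 -0.3  0.4] open 44.6 gf 0.0
delta [-16.27 -47.08  -8.9 ] -73.19
```

```bash
python3 -m inch '[[-16.2,-47.1,0,-73.2,6],[-16.2,-47.1,0,-73.2,6],[-16.2,-47.1,0,-73.2,6],[-16.2,-47.1,0,-73.2,6],[-16.2,-47.1,0,-73.2,6],[-16.2,-47.1,0,-73.2,6],[-16.2,-47.1,0,-73.2,6],[-16.2,-47.1,0,-73.2,6],[-16.2,-47.1,0,-73.2,6],[-16.2,-47.1,0,-73.2,6]]' >/dev/null
python3 -m inch '[[0,0,0,0,6]]' >/dev/null
python3 go.py 453 -378.1 16 18.3
```

```text
t 8.2 pos [ 480.3 -309.8  105.9] tooly 19.28 J6 -63.1 F [0.6 0.1 1. ] open 60.4 gf 0.0
delta [-2.73 -6.83 -8.99] -0.98
```

```bash
sed -i 's/near=dict/#&/' meas.py
python3 - <<'E'
from h import *
c=cams.capture("top");m=mask(c,(3,60,20),(25,255,255))
T=np.array([.6068,-.0115,np.radians(91.43)])
k=contour(m,(325,194));Tn=fit(c,k,TRAY,T,.009,use=[1,2,3]);print("tray",Tn)
# tongue ell in tray: mask darker brown
mk=cv2.morphologyEx(mask(c,(3,105,20),(25,255,135)),cv2.MORPH_OPEN,np.ones((5,5)))
w=lm(T,(104,-13));px=topix(c,[[*w,.04]])[0];print(px)
k=contour(mk,px);p=fit(c,k,TON,np.r_[w,T[2]],.009,tol=8)
print("ton in mouth",R(-T[2])@(p[:2]-T[:2])*1e3,np.degrees(p[2]-T[2]))
cv2.imwrite("pics/t4.png",c["image"])
E
```

```text
[(1, 168, False, 1.15, 0.32), (2, 204, True, -0.57, 0.27), (3, 207, False, 0.0, -0.25)]
tray [ 0.60708324 -0.01059732  1.59290911]
[310.71422316 190.03738799]
[(0, 60, False, -1.23, -5.46), (1, 49, True, 1.07, 1.97), (2, 77, False, 0.87, 1.13), (3, 58, True, -0.77, 1.69), (4, 29, False, -0.36, -0.28), (5, 29, True, 1.85, -0.71), (6, 26, True, -0.82, 0.98)]
ton in mouth [102.45197358 -13.00498987] -0.4743915769090253
```

```bash
python3 -m inch '[[-2.7,-6.9,-4,-1,6],[-2.7,-6.9,-4,-1,6],[-2.7,-6.9,-4,-1,6],[-2.7,-6.9,-4,-1,6],[-2.7,-6.9,-4,-1,6],[-2.7,-6.9,-4,-1,6]]' >/dev/null
python3 go.py 453 -378.1 16 18.3
```

```text
t 8.75 pos [ 454.8 -368.5   65.9] tooly 18.99 J6 -69.0 F [0.5 0.1 1. ] open 60.1 gf 0.0
delta [-0.18 -0.96 -4.99] -0.69
```

```bash
python3 -m inch '[[-0.15,-0.6,-2,-0.5,6],[-0.15,-0.6,-4.3,-0.5,6],[-0.15,-0.6,-4.3,-0.5,6],[-0.15,-0.6,-4.3,-0.5,6],[-0.15,-0.6,-4.3,-0.5,6],[-0.15,-0.6,-4.3,-0.5,6]]' >/dev/null
python3 go.py 453 -378.1 16 18.3
```

```text
t 9.25 pos [ 453.8 -376.2   24. ] tooly 18.45 J6 -69.0 F [-0.1  0.6  0.8] open 60.1 gf 0.0
delta [-0.08 -0.19 -0.8 ] -0.15
```

```bash
python3 -m inch '[[-0.08,-0.2,-0.8,-0.1,6],[-0.08,-0.2,-0.8,-0.1,6],[-0.08,-0.2,-0.8,-0.1,0],[-0.08,-0.2,-0.8,-0.1,0],[-0.08,-0.2,-0.8,-0.1,0],[-0.08,-0.2,-0.8,-0.1,0],[-0.08,-0.2,-0.8,-0.1,0],[-0.08,-0.2,-0.8,-0.1,0]]' >/dev/null
python3 go.py 453 -378.1 16 18.3
```

```text
t 9.92 pos [ 452.  -378.3   14.6] tooly 18.28 J6 -69.1 F [-0.4  0.3 -0.4] open 29.5 gf 30.0
delta [0.1  0.02 0.14] 0.02
```

```bash
python3 -m inch '[[0,0,4,0,0],[0,0,8,0,0],[9.5,42.4,9.5,-16.9,0],[9.5,42.4,9.5,-16.9,0],[9.5,42.4,9.5,-16.9,0],[9.5,42.4,9.5,-16.9,0],[9.5,42.4,9.5,-16.9,0],[9.5,42.4,9.5,-16.9,0],[9.5,42.4,9.5,-16.9,0],[9.5,42.4,9.5,-16.9,0]]' >/dev/null
python3 go.py 547.6 45.5 23.6 1.4
```

```text
t 10.75 pos [524.4 -52.3 106. ] tooly 1.36 J6 -19.2 F [ 0.7 -0.  -2.1] open 29.8 gf 30.0
delta [ 2.32  9.78 -8.24] 0.04
```

```bash
python3 -m inch '[[2.1,9,0,0,0],[2.1,9,0,0,0],[2.1,9,0,0,0],[2.1,9,0,0,0],[2.1,9,-3,0,0],[2.1,9,-4,0,0],[2.1,9,-4,0,0],[2.1,9,-4,0,0],[2.1,9,-4,0,0],[2.1,9,-4,0,0]]' >/dev/null
python3 go.py 547.6 45.5 23.6 1.4
```

```text
t 11.58 pos [546.2  34.8  66.8] tooly 1.31 J6 -9.4 F [ 0.5 -0.1 -1.2] open 29.4 gf 30.0
delta [ 0.14  1.07 -4.32] 0.09
```

```bash
python3 -m inch '[[0.14,1.05,0,0.1,0],[0.14,1.05,0,0.1,0],[0.14,1.05,-1.5,0.1,0],[0.14,1.05,-1.5,0.1,0],[0.14,1.05,-1.5,0.1,0],[0.14,1.05,-1.5,0.1,0]]' >/dev/null
python3 go.py 547.6 45.5 23.6 1.4
python3 - <<'E'
from h import *
c=cams.capture("scene")
cv2.imwrite("pics/v5.png",cv2.convertScaleAbs(cv2.resize(c["image"][160:250,215:345],(780,540),interpolation=cv2.INTER_CUBIC),alpha=1.6))
E
```

```text
t 12.08 pos [547.1  46.4  51.4] tooly 1.5 J6 -8.3 F [ 0.4  0.4 -1.7] open 30.0 gf 30.0
delta [ 0.05 -0.09 -2.78] -0.1
```

View pics/v5.png

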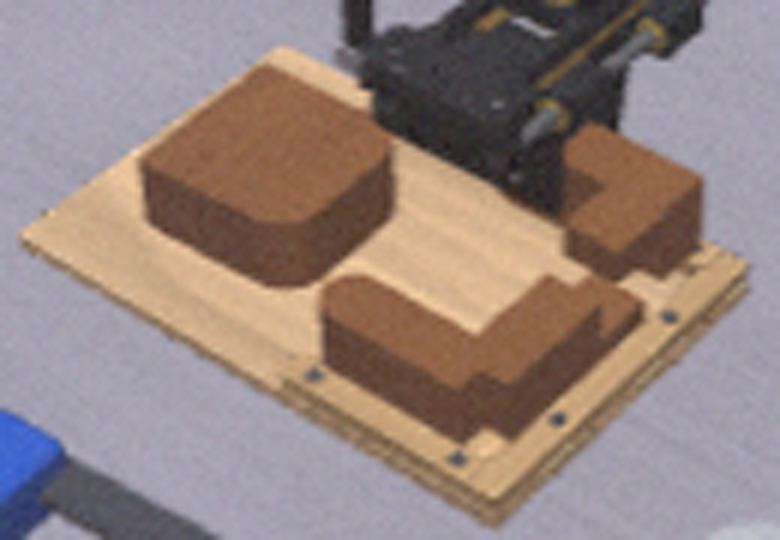

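The tongue ell lies flat in its corner with the tongue end at (620,310). The lip ell hangs in line over it. Next I'll descend the lip ell.

```bash
python3 -m inch '[[0.03,-0.08,-0.8,-0.1,0],[0.03,-0.08,-1.6,-0.1,0],[0.03,-0.08,-2.2,-0.1,0],[0.03,-0.08,-2.2,-0.1,0],[0.03,-0.08,-2.2,-0.1,0],[0.03,-0.08,-2.2,-0.1,0]]' >/dev/null
python3 go.py 547.6 45.5 23.6 1.4
```

```text
t 12.63 pos [547.2  45.4  28.8] tooly 1.38 J6 -8.3 F [ 0.2  0.4 -1.9] open 30.1 gf 30.0
delta [ 0.04  0.01 -0.52] 0.02
```

```bash
python3 -m inch '[[0.04,0,-0.3,0,0],[0.04,0,-0.55,0,0],[0.04,0,-0.55,0,0],[0.04,0,-0.55,0,0],[0.04,0,-0.55,0,0]]' >/dev/null;python3 go.py 547.6 45.5 23.6 1.4
python3 -m inch '[[0,0,0,0,4.2],[0,0,0,0,4.2],[0,0,0,0,4.2],[0,0,0,0,4.2],[0,0,2,0,4.2],[0,0,5,0,4.2],[0,0,8,0,4.2],[-2,-4,9,0,4.2],[-4,-8,9,0,4.2],[-8,-12,9,0,4.2]]' >/dev/null;python3 go.py 607 -180 20 1.4
```

```text
t 13.05 pos [547.8  45.4  23.5] tooly 1.38 J6 -8.3 F [-0.2 -0.2 -0.9] open 29.6 gf 30.0
delta [-0.02  0.01  0.01] 0.02
t 13.88 pos [485.3 -60.9 115.1] tooly 1.51 J6 -21.7 F [ 0.9 -1.2 -0.2] open 42.0 gf 0.0
delta [ 12.17 -11.91  -9.51] -0.11
```

```bash
python3 -m inch '[[-4,-16,0,0,5],[-4,-16,0,0,5],[-4,-16,0,0,5],[-4,-16,0,0,5],[-4,-16,0,0,5],[-4,-16,0,0,5]]' >/dev/null
python3 - <<'E'
from h import *
T=np.array([.6069,-.0111,np.radians(91.4)])
for n in("top","scene"):
    c=cams.capture(n);cv2.imwrite(f"pics/{n}6.png",c["image"])
    if n=="top":b=cv2.resize(c["image"][155:230,292:392],(800,600),interpolation=cv2.INTER_CUBIC);cv2.imwrite("pics/v6.png",cv2.convertScaleAbs(b,alpha=1.5))
    for nm,q in(("piv",(-10,88,28)),("grip0",(-95,88,60)),("lipc",(60,60,40)),("key",(-62,-4,40))):
        print(n,nm,topix(c,[[*lm(T,q[:2]),.009+q[2]/1e3]]).round(1))
E
python3 go.py 607 -180 20 1.4
```

```text
top piv [[346.7 219.2]]
top grip0 [[373.7 217.4]]
top lipc [[325.  211.3]]
top key [[361.4 190.1]]
scene piv [[296.3 177.8]]
scene grip0 [[273.2 157.5]]
scene lipc [[309.7 189.7]]
scene key [[260.4 183.6]]
t 14.48 pos [ 441.9 -217.9  113.3] tooly 1.35 J6 -40.6 F [ 0.   0.4 -1. ] open 49.7 gf 0.0
delta [16.51  3.79 -9.33] 0.05
```

View pics/v6.png

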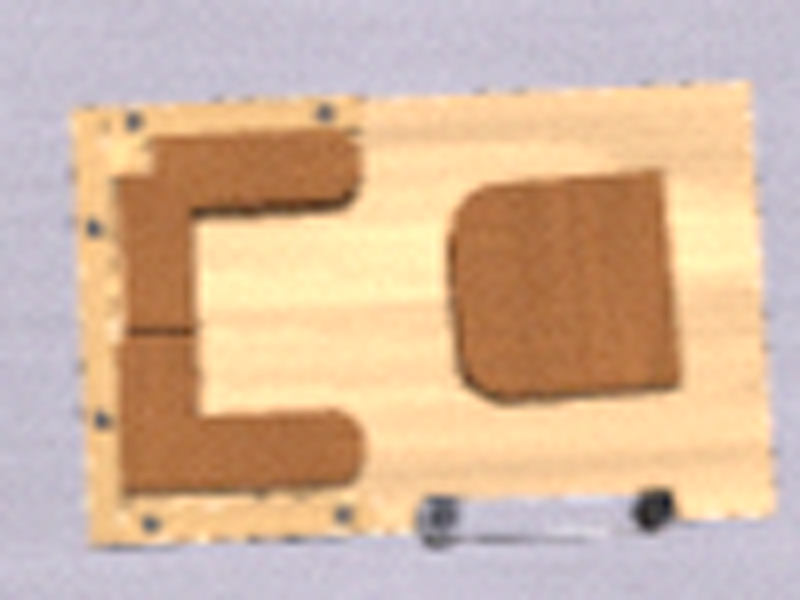

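The top view shows both Ls seated, with the lip lapped over the tongue (joint line at crop 160,328). The key is untouched at (565,290) and the bar grip is at (655,508), so the bar is at about −0.04 rad. Next I'll go behind the key.

```bash
python3 - <<'E'
from h import *
c=cams.capture("scene");print("bottle base",toplane(c,[(183,190)],0))
E
python3 -m inch '[[16.9,5.5,0,0,5],[16.9,5.5,0,0,5],[16.9,5.5,0,0,5],[16.9,5.5,0,0,5],[16.9,5.5,0,0,5],[16.9,5.5,0,0,5],[16.9,5.5,0,0,5]]' >/dev/null
python3 go.py 612 -155 17 1.4
```

```text
bottle base [[ 0.73642978 -0.26825491]]
t 15.12 pos [ 610.8 -161.1  112.8] tooly 1.62 J6 -26.5 F [-0.4  0.3  0.1] open 50.0 gf 0.0
delta [ 0.12  0.61 -9.58] -0.22
```

```bash
python3 -m inch '[[0.2,0.3,-3,0,5],[0.2,0.3,-6,0,5],[0.2,0.3,-9,0,5],[0.2,0.3,-9,0,5],[0.2,0.3,-9,0,5],[0.2,0.3,-9,0,5]]' >/dev/null
python3 go.py 612 -155 17 1.4
```

```text
t 15.62 pos [ 613.2 -161.1   24.6] tooly 1.36 J6 -26.1 F [-0.5  0.1  0.2] open 50.0 gf 0.0
delta [-0.12  0.61 -0.76] 0.04
```

```bash
python3 -m inch '[[-0.1,0.5,-0.7,0,5],[-0.1,2,-0.7,0,5],[-0.1,3.3,-0.7,0,5],[-0.1,4.1,-0.7,0,5],[-0.2,4.8,-0.7,0,5],[-0.3,5.5,-0.7,0,5],[-0.4,6.2,-0.7,0,5],[-0.42,6.8,-0.7,0,5],[-0.42,7,-0.7,0,5],[-0.42,7,-0.7,0,5]]' >/dev/null
python3 go.py 607.1 -19.6 17 1.4
```

```text
t 16.45 pos [608.9 -89.8  16.3] tooly 1.41 J6 -20.2 F [-0.   0.3 -0.2] open 50.1 gf 0.0
delta [-0.18  7.02  0.07] -0.01
```

Run:
```python
from h import *
c=cams.capture("scene")
cv2.imwrite("pics/v7.png",cv2.convertScaleAbs(cv2.resize(c["image"][155:245,215:345],(780,540),interpolation=cv2.INTER_CUBIC),alpha=1.6))
```

```text
(no output)
```

View pics/v7.png

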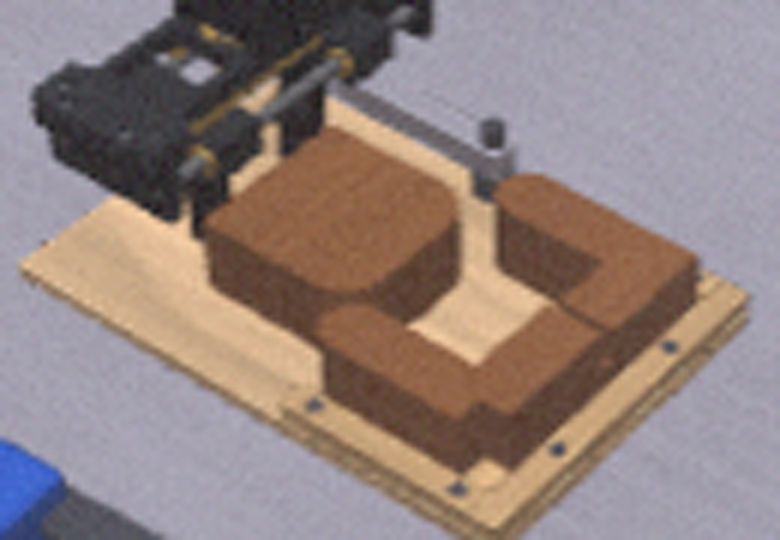

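The key is now square and its nose is just entering between the arms. I'll keep pushing slowly.

```bash
python3 -m inch '[[0,0.5,0,0,5],[0,1,0,0,5],[-0.05,1.5,0,0,5],[-0.05,2,0,0,5],[-0.05,2.5,0,0,5],[-0.1,3,0,0,5],[-0.1,3.5,0,0,5],[-0.1,4,0,0,5],[-0.1,4.5,0,0,5],[-0.1,4.5,0,0,5]]' >/dev/null
python3 go.py 607.1 -19.6 17 1.4
```

```text
t 17.33 pos [608.3 -44.3  16.5] tooly 1.4 J6 -16.1 F [0.5 0.3 0.8] open 50.3 gf 0.0
delta [-0.12  2.47  0.05] -0.0
```

```bash
python3 -m inch '[[0,0.4,0,0,5],[0,0.8,0,0,5],[-0.03,1.2,0,0,5],[-0.05,1.5,0,0,5],[-0.05,1.8,0,0,5],[-0.05,2.0,0,0,5],[-0.05,2.1,0,0,5]]'
python3 -m inch '[[0,0.1,0,0,5],[0,0.2,0,0,5]]' |grep -E "posi|force"
python3 go.py 607.1 -19.6 17 1.4
```

```text
time_s: 17.92
position: [0.6079, -0.0245, 0.0166]
tcp_rot: [[-0.024, 1.0, 0.0], [1.0, 0.024, -0.0], [-0.0, 0.0, -1.0]]
force: [-1.3, -2.7, 1.1]
opening: 0.569
grasp_force: 1.2
position: [0.6078, -0.0228, 0.0165]
force: [-1.6, -3.1, 1.2]
grasp_force: 1.3
t 18.08 pos [607.8 -22.8  16.5] tooly 1.38 J6 -14.0 F [-1.6 -3.1  1.2] open 49.8 gf 1.3
delta [-0.07  0.32  0.05] 0.02
```

Contact is beginning, so I'll press in small steps and watch the force.

```bash
for i in 1 2 3; do python3 -m inch '[[0,0.1,0,0,5],[0,0.2,0,0,5],[0,0.2,0,0,5]]' |grep -E "posi|^force"; done
```

```text
position: [0.608, -0.0206, 0.0165]
force: [-0.9, -1.3, 0.9]
position: [0.6081, -0.0196, 0.0165]
force: [-1.3, -4.6, 0.7]
position: [0.6081, -0.0195, 0.0166]
force: [-2.0, -10.9, 2.0]
```

```bash
for i in 1 2; do python3 -m inch '[[0,0.1,0,0,5],[0,0.2,0,0,5],[0,0.2,0,0,5]]' |grep -E "posi|^force"; done
python3 -m inch '[[0,-1,0,0,5],[0,-3,0,0,5],[0,-5,0,0,5],[0,-5,4,0,5],[0,-5,8,0,3],[0,-9,10,0,0],[0,-13,10,0,0],[0,-17,10,0,0],[0,-17,10,0,0]]'  |grep -E "posi|^force"
python3 - <<'E'
from h import *
c=cams.capture("top");s=cams.capture("scene")
f=lambda im,x,y,w,h:cv2.resize(im[y:y+h,x:x+w],(400,300),interpolation=cv2.INTER_CUBIC)
cv2.imwrite("pics/v8.png",cv2.convertScaleAbs(np.hstack([f(c["image"],292,155,100,75),f(s["image"],215,155,130,97)]),alpha=1.6))
T=np.array([.6069,-.0111,np.radians(91.4)])
mk=cv2.morphologyEx(mask(c,(3,105,20),(25,255,140)),cv2.MORPH_OPEN,np.ones((5,5)))
k=contour(mk,topix(c,[[*lm(T,(46,0)),.049]])[0]);q=(toplane(c,k,.049)-T[:2])@R(T[2])*1e3
print("extent",q.min(0),q.max(0)); t=q[(abs(q[:,1])<35)&(q[:,0]<20)];print("tail",np.median(t[:,0]),np.polyfit(t[:,1],t[:,0],1))
k=contour(mask(c,(3,60,20),(25,255,255)),(380,194));print(fit(c,k,TRAY,T,.009,use=[1,2,3]))
E
```

```text
position: [0.6082, -0.0195, 0.0168]
force: [-3.1, -17.4, 0.9]
position: [0.6083, -0.0194, 0.017]
force: [-3.6, -22.7, 2.4]
position: [0.6097, -0.1904, 0.1177]
force: [-1.0, -0.8, -0.3]
extent [  0.85845663 -75.26579044] [121.61061844  76.62042806]
tail 1.9905531245717047 [-0.01215185  1.82657923]
[(1, 168, False, 1.13, 0.36), (2, 125, True, -0.49, 0.32), (3, 121, False, -0.02, -0.06)]
[ 0.60705775 -0.01027367  1.59174504]
```

View pics/v8.png

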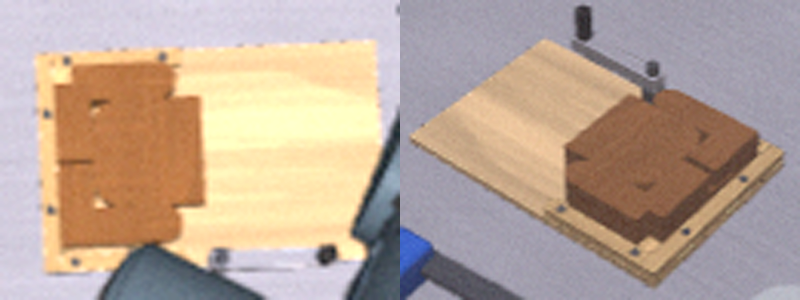

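Both views show the key fully home: its tail is at crop-left (203,150), 1–2 mm inside the mouth. Both Ls are against the fences. Next is the bar.

```bash
cat > arc.py <<'E'
from h import *
T=np.array([.607,-.011,np.radians(91.4)])
def pose(th,d):
    P=np.array([-10-85*np.cos(th),88-85*np.sin(th)]);t=np.array([np.sin(th),-np.cos(th)])
    return lm(T,P-d*t)*1e3
if __name__=="__main__":
    s=pose(-.04,40);print("start",s)
    for deg in range(0,100,10):
        p=pose(np.radians(deg),23);print(deg,((p-s)/10).round(2))
E
python3 arc.py; S=$(python3 -c "
from arc import *
print(*pose(-.04,40))"); python3 go.py $S 45 1.4
```

```text
start [ 477.95243145 -107.51415935]
0 [ 2.04 -0.12]
10 [ 3.56 -0.35]
20 [ 5.09 -0.32]
30 [ 6.6  -0.02]
40 [8.03 0.54]
50 [9.34 1.34]
60 [10.49  2.35]
70 [11.45  3.55]
80 [12.19  4.89]
90 [12.69  6.35]
t 20.18 pos [ 607.7 -183.9  116.3] tooly 1.16 J6 -28.2 F [-0.4  0.3  0.8] open 16.5 gf 0.0
delta [-12.98   7.64  -7.13] 0.24
```

```bash
python3 -m inch '[[-13,7.6,0,0,0],[-13,7.6,0,0,0],[-13,7.6,0,0,0],[-13,7.6,0,0,0],[-13,7.6,0,0,0],[-13,7.6,-3,0,0],[-13,7.6,-6,0,0],[-13,7.6,-7,0,0],[-13,7.6,-7,0,0],[-13,7.6,-7,0,0]]' >/dev/null;python3 go.py 478 -107.5 45 1.4
```

```text
t 21.02 pos [ 477.9 -106.    46.2] tooly 1.42 J6 -27.1 F [ 0.3 -0.8 -0.7] open 0.7 gf 0.0
delta [ 0.01 -0.15 -0.12] -0.02
```

```bash
python3 -m inch '[[0.8,-0.2,0,0,0],[1.6,-0.2,0,0,0],[2.1,-0.25,0,0,0],[2.8,-0.3,0,5,0],[3.6,-0.4,0,10,0],[4.3,-0.4,0,15,0],[5.1,-0.4,0,20,0],[5.9,-0.25,0,25,0],[6.6,-0.1,0,30,0],[7.3,0.15,0,35,0]]';python3 go.py 558.3 -102.1 45 41.4
```

```text
time_s: 21.85
position: [0.5518, -0.1055, 0.0473]
tcp_rot: [[-0.597, 0.803, 0.001], [0.803, 0.597, -0.001], [-0.001, 0.0, -1.0]]
force: [-0.7, -0.2, 0.2]
opening: 0.002
grasp_force: 0.5
t 21.85 pos [ 551.8 -105.5   47.3] tooly 36.62 J6 -58.8 F [-0.7 -0.2  0.2] open 0.2 gf 0.5
delta [ 0.65  0.34 -0.23] 4.78
```

```bash
python3 -m inch '[[0.7,0.3,-0.1,5,0],[1.4,0.67,-0.1,10,0],[2.02,1.08,-0.1,15,0],[2.6,1.57,-0.1,20,0],[3.17,2.09,-0.1,25,0],[3.67,2.67,-0.1,30,0],[4.13,3.29,-0.1,35,0],[4.52,3.95,-0.1,40,0],[4.87,4.63,-0.1,45,0],[5.15,5.35,-0.1,50,0]]' | grep -E "posi|^force";python3 go.py 604.8 -44.0 45 91.4
python3 - <<'E'
from h import *
c=cams.capture("scene")
cv2.imwrite("pics/v9.png",cv2.convertScaleAbs(cv2.resize(c["image"][150:240,215:345],(780,540),interpolation=cv2.INTER_CUBIC),alpha=1.6))
E
```

```text
position: [0.604, -0.0521, 0.0466]
force: [-0.3, -1.7, -0.5]
t 22.68 pos [604.  -52.1  46.6] tooly 86.63 J6 -102.1 F [-0.3 -1.7 -0.5] open 0.1 gf 0.5
delta [ 0.08  0.81 -0.16] 4.77
```

View pics/v9.png

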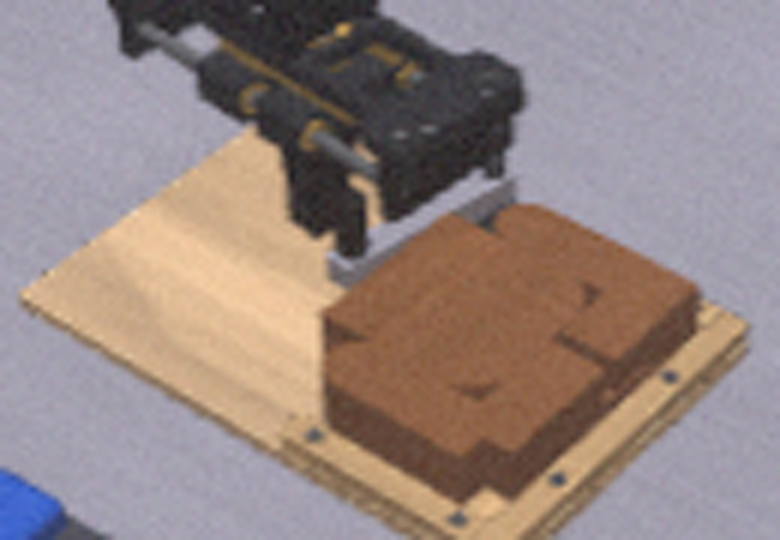

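The bar is nearly across the mouth (its end is at 340,270). I'll push it onto the stop gently until the force rises.

```bash
python3 -m inch '[[0.05,0.3,0,3,0],[0.08,0.6,0,4.7,0],[0.08,0.8,0,4.7,0],[0.08,0.9,0,4.7,0],[0.08,0.9,0,4.7,0]]' | grep -E "posi|^force"; for i in 1 2 3; do python3 -m inch '[[0,0.1,0,0,0],[0,0.2,0,0,0],[0,0.2,0,0,0]]' | grep -E "posi|^force";done
```

```text
position: [0.6033, -0.0427, 0.0458]
force: [-0.2, 0.3, 0.3]
position: [0.603, -0.0407, 0.0455]
force: [-0.3, -0.4, 1.3]
position: [0.603, -0.0386, 0.0454]
force: [1.0, -0.7, 0.3]
position: [0.6032, -0.037, 0.0455]
force: [0.9, -2.4, 0.4]
```

```bash
for i in 1 2 3 4; do python3 -m inch '[[0,0.1,0,0,0],[0,0.2,0,0,0],[0,0.2,0,0,0]]' | grep -E "posi|^force";done
```

```text
position: [0.6032, -0.0367, 0.0455]
force: [-0.6, -6.7, -0.7]
position: [0.6033, -0.0365, 0.0455]
force: [-0.8, -12.4, -0.8]
position: [0.6033, -0.0364, 0.0455]
force: [-1.5, -18.0, -1.8]
position: [0.6034, -0.0363, 0.0456]
force: [-3.1, -23.8, -0.8]
```

At the stop. I'll back off, rise clear and check.

```bash
python3 -m inch '[[0,-1,0,0,0],[0,-3,0,0,0],[0,-6,2,0,0],[-2,-8,6,0,0],[-6,-12,9,0,0],[-9,-16,9,0,0],[-12,-20,9,0,0],[-14,-24,9,0,0],[-14,-24,9,0,0],[-14,-24,9,0,0]]' | grep -E "posi|^force"
python3 - <<'E'
from h import *
c=cams.capture("top");s=cams.capture("scene")
f=lambda im,x,y,w,h:cv2.resize(im[y:y+h,x:x+w],(400,300),interpolation=cv2.INTER_CUBIC)
cv2.imwrite("pics/v10.png",cv2.convertScaleAbs(np.hstack([f(c["image"],292,155,100,75),f(s["image"],215,155,130,97)]),alpha=1.6))
T=np.array([.607,-.011,np.radians(91.4)])
m=cv2.inRange(cv2.cvtColor(c["image"],cv2.COLOR_BGR2GRAY),0,45);e=topix(c,[[*lm(T,(-10,3)),.069]])[0];print("expected grip",e)
y,x=np.nonzero(m[int(e[1])-10:int(e[1])+11,int(e[0])-10:int(e[0])+11]);print("dark centroid",x.mean()+int(e[0])-10,y.mean()+int(e[1])-10,len(x))
E
```

```text
position: [0.4604, -0.2738, 0.136]
force: [-0.7, -0.8, -1.0]
expected grip [345.85960739 192.20379032]
dark centroid 346.0 192.8 10
```

View pics/v10.png

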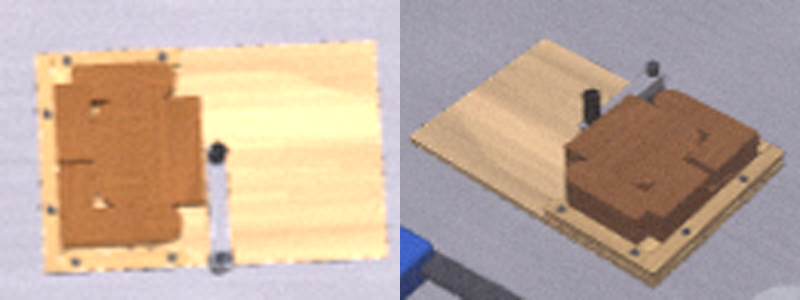

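The bar lies right across the mouth, with the grip at (218,153) in the crop, within about 1 px of where it should be. The key and both Ls are home and the gripper is clear, so I'll hand in.

```bash
python3 -c "
from rig import bot
print(bot.hand_in())"
```

```text
the job is handed in; nothing more can be done
None
```

The job is handed in: both L pieces are in their corners with the lip lapped over the tongue, the key is fully home, and the bar is shut across the mouth; the bottle, clamp and tin were left alone, and it took about 25 of the 72 s.

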